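Load a blank into the marking fixture and clamp it with the notched lever

TASK

Take the blue blank plate out of the white rack and stand it on its long edge in the open vise slot of the marking fixture, fully down, and let go of it. Then lift the clamp lever by its knob out of the middle notch, swing it over to the notch marked by the green disc (never drop it into the one by the red disc) and let it down fully home in that notch, so that the vise holds the blank upright. Leave the bare plates, the bottle and the tin where they are.

Things in the scene. Friction and masses are not known exactly. Their poses are not given: they have to be found in the camera images.
- blank_blue: The blue plate to load, 120 mm long (its x), 8 mm thick (its y), 80 mm high (its z), about 0.2 kg. Origin: centre of its lower long edge. It stands on edge in one of the three rack slots (27 mm deep), its top 88 mm above the table. It may go into the vise either way round.
- vise_slot (a point): Centre of the floor of the vise slot, 20 mm above the table; x runs along the slot, y across it, z up. The slot is 128 mm long and closed at both ends, 14 mm wide while the lever is in its middle notch, and 30 mm deep (jaw tops 50 mm above the table). The fixed jaw (dark) is on the +y side; the moving jaw (bright) on the -y side closes to 8.6 mm when the lever is in either outer notch.
- lever_pivot (a point): Foot of the lever's upright pivot axis on the fixture's 15 mm thick base plate (280 x 400 mm); same axes as vise_slot. The pivot post's top is 105 mm above the table. From here the lever at swing 0 points along -x. An arc of notched steel 42 mm above the table lies 90 to 110 mm from the axis; it has three notches, at swing -0.6, 0 and +0.6 rad.
- knob (a point): Centre of the top of the lever's knob: an upright black cylinder with an orange top, 28 mm in diameter and 58 mm high, 150 mm from the pivot axis on the 22 mm wide steel lever arm. Its top is 112 mm above the table with the lever home in a notch; x points from the knob to the pivot.
- pointer (a point): Point on the lever's centre line 190 mm from the pivot axis, just past the tip of the orange pointer beyond the knob, 48 mm above the table with the lever home. It lies above the centre of a disc when the lever is at that disc's notch.
- lever_swing (a joint): Swing of the lever about the upright pivot axis, rad; 0 at the middle notch (vise open, as at the start), positive counter-clockwise seen from above; range -0.85 to 0.85. A light friction holds it where it is left.
- lever_lift (a joint): Height of the lever arm above its home position, m; 0 when its tooth is fully home in a notch, 0.010 when the tooth rests on the arc between notches, at most 0.030. Weight and a spring press it down with about 6 N. It must be raised by more than 10 mm to swing freely; the notch leaves the tooth only 1.5 mm play each way.
- disc_green: Green disc, 30 mm diameter, 4 mm thick, fixed on the base plate in front of the notch to be used, 190 mm from the pivot axis: at swing +0.6 or -0.6. Origin: centre of its underside.
- disc_red: Red disc of the same size in front of the other outer notch, which must not be used. Origin: centre of its underside.
- rack: White plastic block with three parallel slots 12 mm wide, along its x, 55 mm apart, floor 8 mm and top 35 mm above the table; 136 x 172 mm. Origin: centre of its underside.
- blank_bare1: Bare aluminium plate of the same size in another rack slot; leave it. Origin: centre of its lower long edge.
- blank_bare2: A second bare aluminium plate like it, in the third rack slot; leave it. Origin: centre of its lower long edge.
- bottle: White bottle, 56 mm diameter, 130 mm high; leave it. Origin: centre of its underside.
- tin: Low steel tin, 72 mm diameter, 60 mm high; leave it. Origin: centre of its underside.

How it is judged (in metres and radians):
On the way:
1. The blue blank stands in the vise slot, down on its floor and let go, while the lever is still at its middle position (x of blank_blue in the frame of vise_slot between -0.007 and 0.007 m and y of blank_blue in the frame of vise_slot between -0.006 and 0.006 m and z of blank_blue in the frame of vise_slot between -0.004 and 0.004 m and angle between the x axis of blank_blue and the x axis of vise_slot, either way round below 0.12 rad and contact force between the fingers and blank_blue below 0.3 N and value of joint lever_swing between -0.1 and 0.1 rad), for 0.2 s.
At the end, for the whole second after the job is handed in: Lever home in the green disc's notch (pointer within 7 mm of the disc's centre seen from above, lift under 3 mm). Blank at rest in the slot: floor within 4 mm, centre within 7 mm along and 6 mm across, length within 0.12 rad of the slot, upright within 0.07 rad (x of blank_blue in the frame of vise_slot between -0.007 and 0.007 m and y of blank_blue in the frame of vise_slot between -0.006 and 0.006 m and z of blank_blue in the frame of vise_slot between -0.004 and 0.004 m and angle between the x axis of blank_blue and the x axis of vise_slot, either way round below 0.12 rad and angle between blank_blue's own z axis and vertical below 0.07 rad and linear speed of blank_blue below 0.02 m/s and horizontal distance between pointer and disc_green below 0.007 m and value of joint lever_lift below 0.003 m); the robot touches nothing.
It fails at once if The lever is dropped into the notch by the red disc (horizontal distance between pointer and disc_red below 0.007 m and value of joint lever_lift below 0.003 m).
It fails at once if A bare plate, the bottle or the tin is moved by more than 40 mm (distance of any of blank_bare1, blank_bare2, bottle, tin from where it was at the start of the episode above 0.04 m).
It also fails if it takes over 61 s, if anything falls off the work surface, if the arm or the gripper's body presses on something with over 40 N, if the wrist force passes 120 N, or if a joint passes its speed limit or range.

ROBOT

A 7-joint arm with a two-finger parallel gripper is mounted at the origin on the work surface. World frame = base frame: x ahead of the robot, y to its left, z up, the work surface at z = 0. Lengths are in m, angles in degrees, forces in N, time in s.
With the tool pointing down it reaches from about 0.425 to 0.875 m from the base axis. Payload 4.7 kg.
Tool frame: the origin (TCP) lies at the very end of the fingers, on their centre line; the grasp point (between the pads) lies env.hold_point_z behind it (env.hold_point_z is the distance from the TCP to the grasp point, in m); z points along the fingers, y is the line along which they close (so a half turn about z gives the same grasp; the last joint's range is limited). The gripper opens to 87 mm and grips with 3 to 60 N. Pads are 19 mm wide; open, the fingers measure 117 mm over their backs; the gripper's body (75 mm by 190 mm) begins 51 mm behind the grasp point.
Start: joints at [-73.849, 18.392, -4.016, 83.108, 1.295, 78.541, -3.26], TCP at [0.172, 0.627, 0.223] pointing down, gripper open.
Joint ranges: [-163.93, 163.93], [-17.29, 119.83], [-79.2, 71.16], [3.27, 140.29], [-89.18, 269.18], [5.43, 117.66], [-154.24, 154.24]. Speed limits (degrees/s): [147.25, 147.25, 180, 180, 180, 180, 180].

INTERFACE

Orientations are given as [roll, pitch, yaw] about the fixed x, y, z axes, in that order (R = Rz(yaw) Ry(pitch) Rx(roll)).
In Python, from cell import env gives the robot as it stands.
- The arm moves only by the shell command python3 -m jog 'ROWS' [FORCE]. ROWS is JSON, a list of rows, each an object with "dp": the shift along the tool's x, y, z in cm, a list of three; "twist": the turn about the tool's z in degrees; "fingers": the opening, from 0 (shut) to 1 (fully open). A call has 1 to 8 rows; each row is the pose to reach, as a shift and turn from the pose commanded when the call began, along the tool's axes at that moment; what a row does not reach only later rows make up. A row lasts 1/8 s, in which the tool goes at most 62.5 mm and 10.7 degrees, less where a joint would pass 70% of its speed; a pose out of reach is approached as far as the arm can. A call with a gripper value outside its range is refused whole. The fingers move at their own pace and stop on an object; FORCE is the grip in N (left out, the last holds). Time passes only in rows, so rows that repeat a pose let the fingers close. It gives the time, the measured TCP pose, the force, the opening and the grip force at its end, in the units of the state.
- env.get_obs(): the state, without advancing time (a new reading comes with each control period).
- env.read_camera(name): name is "scene" or "top"; returns a dict with "pixels" (480x640x3 uint8, blue, green, red), "depth" (480x640 float32, m along the optical axis (not along the pixel's ray), 0 where there is no reading), "fx", "fy", "cx", "cy" (pixels), "rvec" (rotation vector, rad) and "tvec" (3), from world to camera coordinates, as OpenCV has them. Camera axes: x right, y down, z forward; pixel columns grow to the right and rows downward; lengths in m; the calibration is good to about 2 mm. A picture is of the moment at which its call begins.
- env.sign_off(): hands the job in; it is judged then, once.
The state is a dict: "time_s": time; "qpos": joint angles; "joint_velocities": joint speeds; "effort": joint torques, N m; "tool_pos": TCP position; "tool_rot": TCP orientation; "force": force on the tool from outside, world axes, zero at the start; "wrist_torque": the same for the moment, N m; "grip_width": finger opening in m; "grasp_force": force on a finger pad.
Only numpy, scipy, OpenCV 4.12 (cv2) and the standard library are available. Lean on these libraries where they do the work, as an engineer would, in place of code of your own. Each camera call takes 0.05 s, during which the arm holds its last target. There are 200 camera calls.

## Working session

There is one attempt and no reset: what is moved stays moved. The work goes in short steps, Python scripts to look and compute and a shell command to move; the robot and the scene stay as the last step left them, time stands still between calls to the robot, and variables do not carry over. Pictures are saved under pics/ and viewed, at most 10 in all, crops included, and the job is handed in when it is done.

```bash
mkdir -p pics; ls; cat > h.py <<'E'
import numpy as np, cv2
from cell import env
def cam(n):
    c=env.read_camera(n); c['R']=cv2.Rodrigues(np.array(c['rvec'],float))[0]; c['t']=np.array(c['tvec'],float).ravel(); return c
def ray(c,u,v,z):
    d=c['R'].T@np.array([(u-c['cx'])/c['fx'],(v-c['cy'])/c['fy'],1.]); o=-c['R'].T@c['t']
    return o+d*(z-o[2])/d[2]
def cloud(c):
    v,u=np.mgrid[:480,:640]; d=c['depth']
    p=np.stack([(u-c['cx'])/c['fx']*d,(v-c['cy'])/c['fy']*d,d],-1)
    w=(p-c['t'])@c['R']; w[d==0]=np.nan; return w
E
python3 - <<'E'
from h import *
for n in ('scene','top'):
    c=cam(n); cv2.imwrite(f'pics/{n}0.png',c['pixels']); np.savez(f'{n}0.npz',**c)
    print(n,-c['R'].T@c['t'],c['fx'],c['R'][2])
print(env.hold_point_z,env.get_obs())
E
```

```text
pics
scene [ 1.03994648 -0.75635707  0.88934535] 506.8742446271345 [-0.42831654  0.59320513 -0.68165432]
top [ 0.37493729 -0.03342418  1.24962904] 548.1115299736726 [ 0.11313596 -0.0239027  -0.99329196]
0.0187 {'time_s': 0.1, 'qpos': array([-73.84843433,  18.43378557,  -4.01457004,  83.16941882,
         1.29566802,  78.53972747,  -3.26202568]), 'joint_velocities': array([ 0.0538519 , -0.03482369,  0.00057945, -0.1713388 , -0.07787582,
        0.01840095, -0.02709841]), 'effort': array([-3.38334539e-04, -4.92573202e+01, -4.05936269e-01, -3.13400674e+01,
       -6.41912967e-02,  3.95210925e-02,  8.17634259e-05]), 'tool_pos': array([0.17192528, 0.62633253, 0.22156918]), 'tool_rot': array([-1.79902334e+02,  6.45147827e-03,  1.64655263e+02]), 'force': array([ 0.5028043 , -0.02216559, -0.23749224]), 'wrist_torque': array([0.02770893, 0.03448829, 0.00269313]), 'grasp_force': 0.0, 'grip_width': 0.08703844421163326}
```

View pics/top0.png

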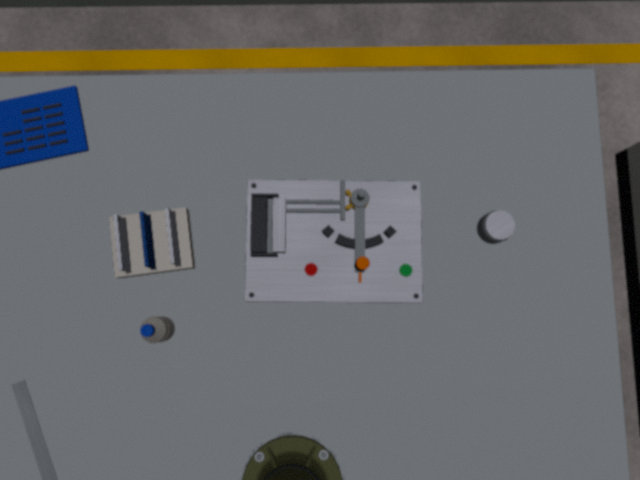

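View pics/scene0.png

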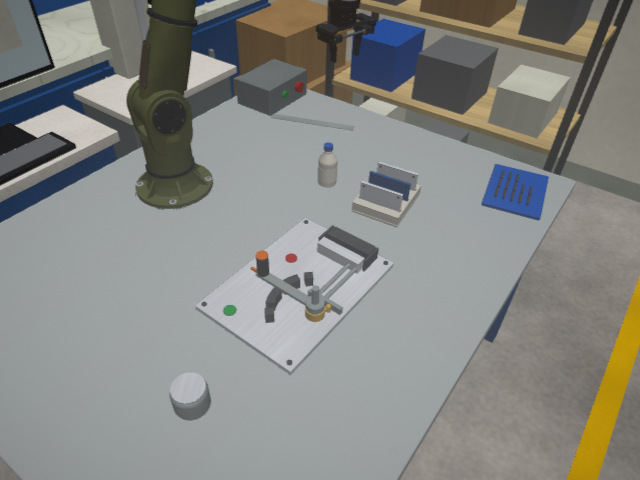

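The top view (image up is +x, left is +y) shows the blue blank at about (148,240) in the middle rack slot, the vise slot at about (274,225), the pivot at (360,198) and the knob at (363,263). The red disc is at (311,269) and the green at (406,270), so green is at swing +0.6. The scene view agrees, with the bottle at (327,165) near the rack.

```bash
cat > m.py <<'E'
from h import *
def ld(n): return dict(np.load(n+'0.npz'))
c=ld('top'); s=ld('scene')
def mask(c,lo,hi,box):
    m=cv2.inRange(cv2.cvtColor(c['pixels'],cv2.COLOR_BGR2HSV),lo,hi); k=np.zeros_like(m); x0,y0,x1,y1=box; k[y0:y1,x0:x1]=m[y0:y1,x0:x1]; return k
def cen(m): M=cv2.moments(m,True); return M['m10']/M['m00'],M['m01']/M['m00'],M['m00']
for nm,lo,hi,z,b,b2 in (('green',(45,90,50),(85,255,255),.019,(390,255,420,285),(215,295,245,325)),('red',(170,120,60),(180,255,255),.019,(295,255,325,285),(280,250,300,268)),('knob',(5,150,120),(20,255,255),.112,(352,254,374,273),(253,248,272,262))):
    for cc,bb in((c,b),(s,b2)):
        m=mask(cc,lo,hi,bb); u,v,a=cen(m); print(nm,u,v,a,ray(cc,u,v,z).round(4))
def rep(nm,P):
    r=cv2.minAreaRect((P[:,:2]*1000).astype(np.float32)); print(nm,len(P),P.mean(0).round(4),r)
wc,ws=cloud(c),cloud(s)
for nm,cc,w,b in (('top',c,wc,(130,200,165,280)),('scene',s,ws,(350,160,425,215))):
    m=mask(cc,(100,80,30),(130,255,255),b)>0; P=w[m]; P=P[np.isfinite(P[:,0])]
    print(nm,m.sum(),np.percentile(P[:,2],[1,50,99])); rep('bluetop',P[P[:,2]>.082])
    v,u=np.where(m); 
    if nm=='top':
        r=[(u[v==k].min()-.5,k) for k in range(v.min(),v.max()+1)]; Q=np.array([ray(cc,a,b_,.088) for a,b_ in r]); print('left edge',Q[[0,1,5,-6,-2,-1]].round(4),np.polyfit(Q[3:-3,0],Q[3:-3,1],1))
for nm,w,b in(('top',wc,(245,185,292,265)),('scene',ws,(310,220,385,280))):
    x0,y0,x1,y1=b; P=w[y0:y1,x0:x1].reshape(-1,3); P=P[np.isfinite(P[:,0])]; P=P[(P[:,2]>.044)&(P[:,2]<.056)]; rep(nm+' jaws',P)
P=wc[180:215,345:375].reshape(-1,3); rep('post',P[(P[:,2]>.095)&(P[:,2]<.115)])
for nm,y,x in(('screws',(186,186,295,296),(254,415,251,416)),):
    for a,b in zip(x,y): print(nm,ray(c,a,b,.015).round(4))
cv2.imwrite('pics/crop.png',np.hstack([cv2.resize(c['pixels'][180:300,100:200],(0,0),fx=4,fy=4),cv2.resize(c['pixels'][180:300,240:340],(0,0),fx=4,fy=4)]))
E
python3 m.py
```

```text
green 405.3454545454546 269.8 110.0 [ 0.4676 -0.2648  0.019 ]
green 229.36082474226805 309.6082474226804 97.0 [ 0.4702 -0.2664  0.019 ]
red 310.0 269.0357142857143 28.0 [ 0.4741 -0.0494  0.019 ]Traceback (most recent call last):
  File "m.py", line 9, in <module>
    m=mask(cc,lo,hi,bb); u,v,a=cen(m); print(nm,u,v,a,ray(cc,u,v,z).round(4))
                               ~~~^^^
  File "m.py", line 6, in cen
    def cen(m): M=cv2.moments(m,True); return M['m10']/M['m00'],M['m01']/M['m00'],M['m00']
                                              ~~~~~~~~^~~~~~~~~
ZeroDivisionError: float division by zero
```

Red hue wraps around; I'll use 0–4 as well by widening per hue.

```bash
sed -i "s/(170,120,60),(180,255,255)/(0,120,60),(180,255,255)/" m.py; python3 m.py
```

```text
green 405.3454545454546 269.8 110.0 [ 0.4676 -0.2648  0.019 ]
green 229.36082474226805 309.6082474226804 97.0 [ 0.4702 -0.2664  0.019 ]
red 310.55238095238093 268.9809523809524 105.0 [ 0.4742 -0.0507  0.019 ]
red 290.85714285714283 257.5 70.0 [ 0.4771 -0.0524  0.019 ]
knob 362.44642857142856 262.49107142857144 112.0 [ 0.4779 -0.1581  0.112 ]
knob 261.71232876712327 254.68493150684932 73.0 [ 0.4802 -0.1593  0.112 ]
top 476 [0.03560538 0.07693006 0.09065008]
bluetop 196 [0.541  0.3031 0.0866] ((541.1469116210938, 303.4228820800781), (117.57500457763672, 7.498171806335449), 6.500150680541992)
left edge [[0.5988 0.3128 0.088 ]
 [0.5967 0.3128 0.088 ]
 [0.588  0.3127 0.088 ]
 [0.4913 0.301  0.088 ]
 [0.4827 0.2946 0.088 ]
 [0.4804 0.2883 0.088 ]] [0.11572886 0.24402473]
scene 268 [0.0412356  0.07565589 0.09102492]
bluetop 100 [0.5497 0.3019 0.0872] ((543.6671142578125, 302.3915710449219), (117.09822845458984, 14.667814254760742), 5.5559515953063965)
top jaws 1694 [0.5745 0.0444 0.0488] ((574.38232421875, 42.61386489868164), (77.0397720336914, 140.1292724609375), 88.03467559814453)
scene jaws 1101 [0.5776 0.04   0.0489] ((575.71826171875, -3.9750442504882812), (171.3147430419922, 143.23838806152344), 89.0079345703125)
post 52 [ 0.6278 -0.1619  0.1035] ((628.3792724609375, -161.90821838378906), (15.283784866333008, 14.811854362487793), 80.90375518798828)
screws [0.6682 0.0745 0.015 ]
screws [ 0.6611 -0.2962  0.015 ]
screws [0.4191 0.084  0.015 ]
screws [ 0.4081 -0.2871  0.015 ]
```

View pics/crop.png

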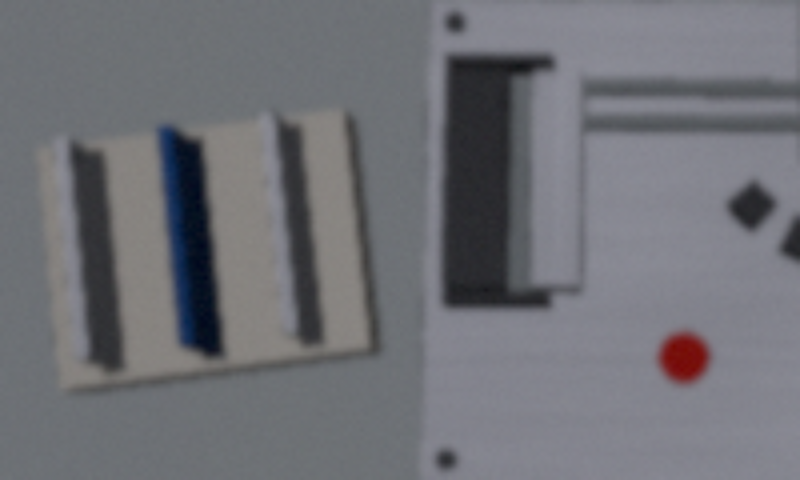

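The crop shows the slot strip between the dark and bright jaws at about u 267–272 and rows 198–252. The spans check out: knob to pivot measures 0.149 m and disc to disc 0.214 m, giving a fixture yaw of about -1.7°. Next I'll refine the slot.

```bash
cat >> h.py <<'E'
def go(x,y,z,yaw):
    o=env.get_obs(); from_=np.array(o['tool_pos']); r=np.deg2rad(o['tool_rot'])
    from scipy.spatial.transform import Rotation as Ro
    R=Ro.from_euler('xyz',r).as_matrix(); d=R.T@(np.array([x,y,z])-from_)*100
    tw=-((yaw-o['tool_rot'][2]+180)%360-180)
    print('t',o['time_s'],'tcp',from_.round(4),np.round(o['tool_rot'],1),'dp cm',d.round(2),'twist',round(tw,1))
E
python3 - <<'E'
from h import *
a=np.deg2rad(-1.7); ex=np.array([np.cos(a),np.sin(a),0]); ey=np.array([-np.sin(a),np.cos(a),0]); O=np.array([.575,.045,.05])
for n in('top','scene'):
    c=dict(np.load(n+'0.npz'))
    def samp(X,Y):
        P=O+X[...,None]*ex+Y[...,None]*ey; q=cv2.projectPoints(P.reshape(-1,3),c['rvec'].astype(float),c['tvec'].astype(float),np.array([[c['fx'],0,c['cx']],[0,c['fy'],c['cy']],[0,0,1.]]),None)[0].reshape(X.shape+(2,)).astype(np.float32)
        g=cv2.cvtColor(c['pixels'],cv2.COLOR_BGR2GRAY); return cv2.remap(g,q[...,0],q[...,1],cv2.INTER_LINEAR), cv2.remap(c['depth'],q[...,0],q[...,1],0)
    ys=np.arange(-40,45,2.)/1e3
    for xr in((-.05,-.02),(.02,.05)):
        X,Y=np.meshgrid(np.linspace(*xr,15),ys); I,_=samp(X,Y); print(n,xr,dict(zip((ys*1e3).astype(int).tolist(),I.mean(1).astype(int).tolist())))
    xs=np.arange(-84,85,2.)/1e3
    for yy in (0.,.02,-.015):
        X,Y=np.meshgrid(xs,yy+np.linspace(-.002,.002,3)); I,_=samp(X,Y); print(n,yy,dict(zip((xs*1e3).astype(int).tolist(),I.mean(0).astype(int).tolist())))
go(.541,.303,.17,186.5)
E
```

```text
top (-0.05, -0.02) {-40: 117, -38: 126, -36: 132, -34: 133, -32: 134, -30: 135, -28: 135, -26: 133, -24: 132, -22: 132, -20: 132, -18: 131, -16: 125, -14: 113, -12: 99, -10: 92, -8: 92, -6: 92, -4: 88, -2: 75, 0: 54, 2: 44, 4: 43, 6: 43, 8: 43, 10: 43, 12: 42, 14: 42, 16: 42, 18: 43, 20: 42, 22: 44, 24: 43, 26: 43, 28: 43, 30: 45, 32: 52, 34: 70, 36: 98, 38: 122, 40: 131, 42: 130, 44: 123}
top (0.02, 0.05) {-40: 116, -38: 129, -36: 136, -34: 137, -32: 138, -30: 140, -28: 140, -26: 138, -24: 136, -22: 135, -20: 135, -18: 133, -16: 131, -14: 123, -12: 108, -10: 98, -8: 95, -6: 93, -4: 86, -2: 72, 0: 53, 2: 40, 4: 39, 6: 41, 8: 42, 10: 42, 12: 42, 14: 42, 16: 42, 18: 42, 20: 42, 22: 42, 24: 42, 26: 42, 28: 42, 30: 43, 32: 51, 34: 74, 36: 103, 38: 124, 40: 133, 42: 131, 44: 121}
top 0.0 {-84: 135, -82: 134, -80: 133, -78: 129, -76: 116, -74: 91, -72: 59, -70: 38, -68: 40, -66: 43, -64: 45, -62: 51, -60: 56, -58: 58, -56: 58, -54: 58, -52: 60, -50: 60, -48: 60, -46: 60, -44: 61, -42: 60, -40: 59, -38: 61, -36: 60, -34: 59, -32: 57, -30: 55, -28: 54, -26: 54, -24: 54, -22: 54, -20: 55, -18
[... 4412 characters left out ...]
: 130, -46: 131, -44: 129, -42: 127, -40: 131, -38: 130, -36: 128, -34: 133, -32: 132, -30: 129, -28: 136, -26: 132, -24: 123, -22: 122, -20: 121, -18: 121, -16: 125, -14: 123, -12: 122, -10: 127, -8: 125, -6: 125, -4: 128, -2: 124, 0: 126, 2: 131, 4: 126, 6: 127, 8: 130, 10: 126, 12: 129, 14: 133, 16: 130, 18: 133, 20: 134, 22: 131, 24: 135, 26: 133, 28: 133, 30: 138, 32: 134, 34: 132, 36: 132, 38: 127, 40: 132, 42: 133, 44: 129, 46: 133, 48: 132, 50: 123, 52: 122, 54: 120, 56: 120, 58: 124, 60: 119, 62: 106, 64: 88, 66: 81, 68: 86, 70: 84, 72: 77, 74: 74, 76: 74, 78: 74, 80: 75, 82: 74, 84: 85}
t 0.1 tcp [0.1719 0.6263 0.2216] [-179.9    0.   164.7] dp cm [-44.15 -21.41   5.2 ] twist -21.8
```

```bash
python3 -m jog '[{"dp":[-6,-3,0],"twist":-3,"fingers":0.4},{"dp":[-12,-6,0],"twist":-6,"fingers":0.4},{"dp":[-18,-9,0],"twist":-9,"fingers":0.4},{"dp":[-24,-12,1],"twist":-12,"fingers":0.4},{"dp":[-30,-15,2],"twist":-15,"fingers":0.4},{"dp":[-36,-18,3],"twist":-18,"fingers":0.4},{"dp":[-41,-20,4],"twist":-21,"fingers":0.4},{"dp":[-44,-21.4,5.2],"twist":-21.8,"fingers":0.4}]' 25
python3 -c "
from h import *
go(.542,.303,.12,186.5)"
```

```text
time_s: 1.1
tool_pos: [0.5415, 0.3021, 0.1704]
tool_rot: [180.0, 0.0, -173.6]
force: [0.0, 0.6, 0.6]
grip_width: 0.0354
grasp_force: 0.0
t 1.1 tcp [0.5415 0.3021 0.1704] [ 180.     0.  -173.6] dp cm [-0.06  0.08  5.04] twist -0.1
```

```bash
python3 -m jog '[{"dp":[0,0.1,4],"fingers":0.4},{"dp":[0,0.1,7],"fingers":0.4},{"dp":[0,0.1,9],"fingers":0.4},{"dp":[0,0.1,10.5],"fingers":0.4},{"dp":[0,0.1,11.5],"fingers":0.4},{"dp":[0,0.1,12],"fingers":0.4},{"dp":[0,0.1,12],"fingers":0.4}]'
python3 -m jog '[{"dp":[0,0,0],"fingers":0},{"dp":[0,0,0],"fingers":0},{"dp":[0,0,0],"fingers":0},{"dp":[0,0,0],"fingers":0},{"dp":[0,0,0],"fingers":0}]' 30
```

```text
validation failed for argument at $[0]...
validation failed for argument at $[0]...
```

Every row probably needs all its fields.

```bash
python3 -m jog '[{"dp":[0,0.1,4],"twist":0,"fingers":0.4},{"dp":[0,0.1,7],"twist":0,"fingers":0.4},{"dp":[0,0.1,9],"twist":0,"fingers":0.4},{"dp":[0,0.1,10.5],"twist":0,"fingers":0.4},{"dp":[0,0.1,11.5],"twist":0,"fingers":0.4},{"dp":[0,0.1,12],"twist":0,"fingers":0.4},{"dp":[0,0.1,12],"twist":0,"fingers":0.4}]'
python3 -m jog '[{"dp":[0,0,0],"twist":0,"fingers":0},{"dp":[0,0,0],"twist":0,"fingers":0},{"dp":[0,0,0],"twist":0,"fingers":0},{"dp":[0,0,0],"twist":0,"fingers":0},{"dp":[0,0,0],"twist":0,"fingers":0}]' 30
```

```text
time_s: 1.98
tool_pos: [0.5398, 0.3052, 0.0508]
tool_rot: [180.0, 0.0, -173.5]
force: [0.3, 0.7, -0.2]
grip_width: 0.0354
grasp_force: 0.0
time_s: 2.6
tool_pos: [0.5398, 0.3051, 0.0508]
tool_rot: [180.0, 0.0, -173.5]
force: [0.2, -0.6, 1.5]
grip_width: 0.0075
grasp_force: 30.0
```

```bash
python3 -m jog '[{"dp":[0,0,-1],"twist":0,"fingers":0},{"dp":[0,0,-3],"twist":0,"fingers":0},{"dp":[0,0,-6],"twist":0,"fingers":0},{"dp":[0,0,-9],"twist":0,"fingers":0},{"dp":[0,0,-12],"twist":0,"fingers":0},{"dp":[0,0,-12],"twist":0,"fingers":0}]'
python3 - <<'E'
from h import *
c=cam('scene'); cv2.imwrite('pics/s1.png',c['pixels'])
go(.5749-.0025,.0378+.002,.172,178.3)
E
```

```text
time_s: 3.35
tool_pos: [0.5416, 0.3061, 0.1747]
tool_rot: [179.8, 0.4, -173.5]
force: [1.1, -0.3, -2.6]
grip_width: 0.0076
grasp_force: 30.0
t 3.4 tcp [0.5403 0.3054 0.1722] [ 179.9    0.2 -173.5] dp cm [-2.000e-01 -2.675e+01 -2.000e-02] twist 8.2
```

View pics/s1.png

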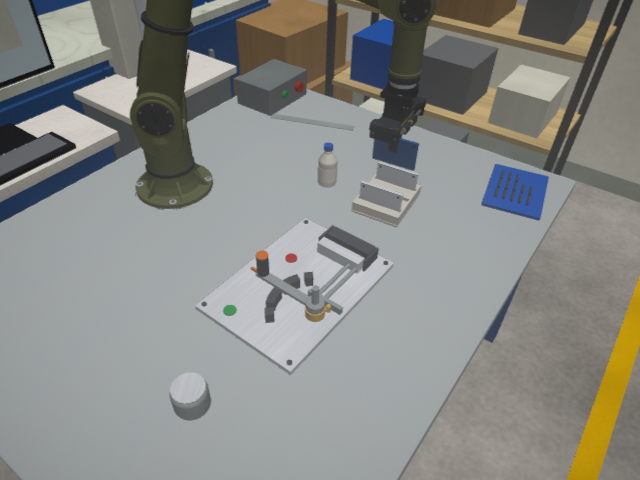

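The scene view shows the blue plate hanging level in the gripper at about (397,153), with both bare plates still in the rack. Moving it over the vise.

```bash
python3 -m jog '[{"dp":[0,-4,0],"twist":1.2,"fingers":0},{"dp":[0,-9,0],"twist":2.4,"fingers":0},{"dp":[0,-14,0],"twist":4,"fingers":0},{"dp":[-0.1,-19,0],"twist":6,"fingers":0},{"dp":[-0.2,-23,0],"twist":7.2,"fingers":0},{"dp":[-0.2,-25.5,0],"twist":8.2,"fingers":0},{"dp":[-0.2,-26.7,0],"twist":8.2,"fingers":0},{"dp":[-0.2,-26.7,0],"twist":8.2,"fingers":0}]'
python3 -m jog '[{"dp":[0,0,2],"twist":0,"fingers":0},{"dp":[0,0,4],"twist":0,"fingers":0},{"dp":[0,0,5],"twist":0,"fingers":0},{"dp":[0,0,5],"twist":0,"fingers":0},{"dp":[0,0,5],"twist":0,"fingers":0},{"dp":[0,0,5],"twist":0,"fingers":0}]'
python3 - <<'E'
from h import *
go(.5724,.0398,.122,178.3)
for n in('scene','top'):
    c=cam(n); np.savez(n+'1.npz',**c)
    b=c['pixels'][180:300,280:420] if n=='scene' else c['pixels'][170:290,210:350]
    cv2.imwrite(f'pics/{n}1c.png',b)
    w=cloud(c); m=cv2.inRange(cv2.cvtColor(c['pixels'],cv2.COLOR_BGR2HSV),(100,80,30),(130,255,255))>0
    P=w[m]; P=P[np.isfinite(P[:,0])]; P=P[(abs(P[:,0]-.575)<.1)&(abs(P[:,1]-.04)<.06)]
    print(n,len(P),P.min(0),P.max(0),np.median(P,0)); 
    if len(P): 
        k=np.median(P[:,1]); f=np.polyfit(P[:,0]-.575,P[:,1],1); print('y fit',f, np.percentile(P[:,0],[1,99]), np.percentile(P[:,2],[1,99]))
a=cv2.resize(cv2.imread('pics/scene1c.png'),(0,0),fx=2.8,fy=2.8,interpolation=2); b=cv2.resize(cv2.imread('pics/top1c.png'),(0,0),fx=2.8,fy=2.8,interpolation=2)
cv2.imwrite('pics/both1.png',np.hstack([a,b]))
E
```

```text
time_s: 4.4
tool_pos: [0.5715, 0.0404, 0.1702]
tool_rot: [180.0, -0.0, 178.3]
force: [-0.5, 1.1, -2.6]
grip_width: 0.0079
grasp_force: 30.0
time_s: 5.15
tool_pos: [0.5723, 0.0402, 0.1215]
tool_rot: [180.0, 0.1, 178.3]
force: [-0.2, -0.9, -2.1]
grip_width: 0.0077
grasp_force: 30.0
t 5.15 tcp [0.5723 0.0402 0.1215] [1.800e+02 1.000e-01 1.783e+02] dp cm [-0.02 -0.04 -0.05] twist -0.0
scene 557 [0.51792374 0.00352917 0.08150488] [0.63763322 0.05374657 0.19419279] [0.60866118 0.03510665 0.12461857]
y fit [-0.02116831  0.0359613 ] [0.53154979 0.63570781] [0.08517466 0.16006649]Traceback (most recent call last):
  File "<stdin>", line 9, in <module>
    return umr_minimum(a, axis, None, out, keepdims, initial, where)
ValueError: zero-size array to reduction operation minimum which has no identity
```

```bash
python3 - <<'E'
from h import *
c=dict(np.load('scene1.npz'))
m=cv2.inRange(cv2.cvtColor(c['pixels'],cv2.COLOR_BGR2HSV),(100,80,30),(130,255,255)); k=np.zeros_like(m); k[170:290,290:410]=m[170:290,290:410]
n,l,st,_=cv2.connectedComponentsWithStats(k); i=1+st[1:,4].argmax(); print(st[i]); v,u=np.where(l==i)
r=np.array([(a,v[u==a].max()+.5) for a in range(u.min(),u.max()+1)])
Q=np.array([ray(c,a,b,.0795) for a,b in r])
for q,p in list(zip(Q,r))[::4]: print(p,q.round(4))
o=np.hstack([cv2.resize(c['pixels'][170:290,290:410],(0,0),fx=4,fy=4)]); cv2.imwrite('pics/s1c.png',o)
E
```

```text
[343 210  28  36 532]
[343.  231.5] [0.5617 0.0468 0.0795]
[347.  231.5] [0.5695 0.0527 0.0795]
[351.  236.5] [0.5873 0.0431 0.0795]
[355.  235.5] [0.593  0.052  0.0795]
[359.  241.5] [0.6123 0.0395 0.0795]
[363.  243.5] [0.6236 0.0393 0.0795]
[367.  245.5] [0.6349 0.039  0.0795]
```

View pics/s1c.png

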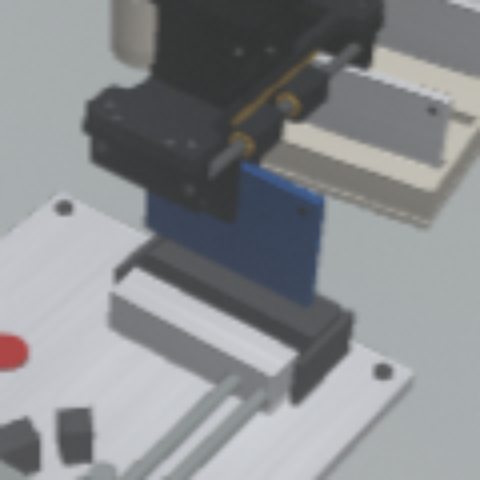

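The crop shows the plate upright, parallel to the slot and just above it. Its right-hand lower corner, at about (368,245) in the full picture, lines up with the slot end. I'll shift about 1.3 mm toward -y and lower partway with a force check.

```bash
python3 -m jog '[{"dp":[0,-0.1,1],"twist":0,"fingers":0},{"dp":[0,-0.13,2],"twist":0,"fingers":0},{"dp":[0,-0.13,2.7],"twist":0,"fingers":0},{"dp":[0,-0.13,3.2],"twist":0,"fingers":0},{"dp":[0,-0.13,3.6],"twist":0,"fingers":0},{"dp":[0,-0.13,3.6],"twist":0,"fingers":0}]'
```

```text
time_s: 6.0
tool_pos: [0.5715, 0.0387, 0.0843]
tool_rot: [-180.0, -0.0, 178.3]
force: [0.1, -0.2, -3.2]
grip_width: 0.0076
grasp_force: 30.0
```

```bash
python3 -m jog '[{"dp":[0,0,0.6],"twist":0,"fingers":0},{"dp":[0,0,1.1],"twist":0,"fingers":0},{"dp":[0,0,1.5],"twist":0,"fingers":0},{"dp":[0,0,1.8],"twist":0,"fingers":0},{"dp":[0,0,2.0],"twist":0,"fingers":0},{"dp":[0,0,2.0],"twist":0,"fingers":0}]'
```

```text
time_s: 6.75
tool_pos: [0.5715, 0.0387, 0.0644]
tool_rot: [-180.0, -0.0, 178.3]
force: [-0.3, 0.4, -1.8]
grip_width: 0.0077
grasp_force: 30.0
```

```bash
python3 -m jog '[{"dp":[0,0,0.1],"twist":0,"fingers":0},{"dp":[0,0,0.15],"twist":0,"fingers":0},{"dp":[0,0,0.2],"twist":0,"fingers":0},{"dp":[0,0,0.2],"twist":0,"fingers":0}]'
python3 -m jog '[{"dp":[0,0,0],"twist":0,"fingers":0.1},{"dp":[0,0,0],"twist":0,"fingers":0.2},{"dp":[0,0,0],"twist":0,"fingers":0.3},{"dp":[0,0,0],"twist":0,"fingers":0.4},{"dp":[0,0,0],"twist":0,"fingers":0.4},{"dp":[0,0,0],"twist":0,"fingers":0.4},{"dp":[0,0,0],"twist":0,"fingers":0.4}]' 10
python3 -m jog '[{"dp":[0,0,-1],"twist":0,"fingers":0.4},{"dp":[0,0,-4],"twist":0,"fingers":0.4},{"dp":[0,0,-8],"twist":0,"fingers":0.5},{"dp":[0,0,-12],"twist":0,"fingers":0.6},{"dp":[0,0,-12],"twist":0,"fingers":0.6}]'
```

```text
time_s: 7.25
tool_pos: [0.5717, 0.0387, 0.0628]
tool_rot: [180.0, 0.0, 178.3]
force: [-1.1, 1.1, -0.8]
grip_width: 0.0078
grasp_force: 30.0
time_s: 8.12
tool_pos: [0.5716, 0.0387, 0.0626]
tool_rot: [180.0, 0.0, 178.3]
force: [-0.5, -0.5, -0.5]
grip_width: 0.0349
grasp_force: 0.0
time_s: 8.75
tool_pos: [0.5742, 0.0387, 0.1872]
tool_rot: [179.9, 0.5, 178.2]
force: [-0.6, -0.1, -0.0]
grip_width: 0.0505
grasp_force: 0.0
```

```bash
python3 - <<'E'
from h import *
go(.479,-.1587,.16,178.3); print(env.get_obs()['qpos'])
E
```

```text
t 8.75 tcp [0.5742 0.0387 0.1872] [179.9   0.5 178.2] dp cm [  8.93 -20.03   2.61] twist -0.1
[-24.6903295   10.23041337  20.520381    97.98275099  -3.81602708
  72.00028789  84.92907548]
```

```bash
python3 -m jog '[{"dp":[2,-5,0],"twist":0,"fingers":0.6},{"dp":[4,-10,0],"twist":0,"fingers":0.6},{"dp":[6.5,-15,0.5],"twist":0,"fingers":0.6},{"dp":[8.5,-19,1],"twist":0,"fingers":0.6},{"dp":[9.2,-20,1.5],"twist":0,"fingers":0.6},{"dp":[9.2,-20,1.5],"twist":0,"fingers":0.6},{"dp":[9.2,-20,1.5],"twist":0,"fingers":0.6}]'
python3 - <<'E'
from h import *
c=cam('scene'); cv2.imwrite('pics/s2.png',cv2.resize(c['pixels'][160:340,180:420],(0,0),fx=3,fy=3)); np.savez('scene2.npz',**c)
w=cloud(c); m=cv2.inRange(cv2.cvtColor(c['pixels'],cv2.COLOR_BGR2HSV),(100,80,30),(130,255,255))>0
P=w[m]; P=P[np.isfinite(P[:,0])]; P=P[(abs(P[:,0]-.575)<.1)&(abs(P[:,1]-.04)<.06)]
print(len(P),np.percentile(P,[1,50,99],axis=0).round(4))
go(.479,-.1587,.075,178.3)
E
```

```text
time_s: 9.62
tool_pos: [0.4744, -0.1567, 0.1675]
tool_rot: [180.0, 0.0, 178.4]
force: [-0.7, 0.5, 0.3]
grip_width: 0.0526
grasp_force: 0.0
136 [[0.5182 0.0319 0.0493]
 [0.5907 0.0365 0.0995]
 [0.6353 0.0428 0.1025]]
t 9.675 tcp [ 0.4745 -0.1567  0.1676] [180.    0.  178.4] dp cm [-0.45 -0.19  9.26] twist 0.1
```

View pics/s2.png

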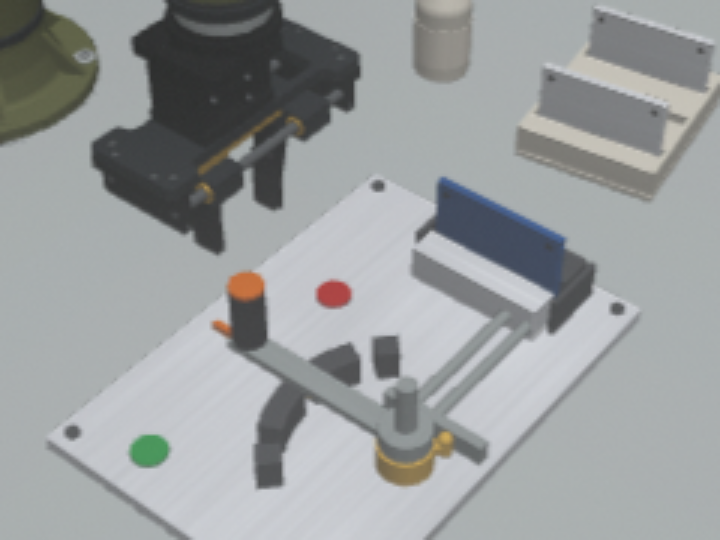

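The crop shows the blue plate standing fully down in the slot: its top is at z of about 0.10 and it is centred lengthwise. The lever is untouched at the middle notch, and the open gripper is over the knob. Descending on the knob and gripping it.

```bash
python3 -m jog '[{"dp":[-0.45,-0.2,2],"twist":0,"fingers":0.6},{"dp":[-0.45,-0.2,4],"twist":0,"fingers":0.6},{"dp":[-0.45,-0.2,6],"twist":0,"fingers":0.6},{"dp":[-0.45,-0.2,8],"twist":0,"fingers":0.6},{"dp":[-0.45,-0.2,9.2],"twist":0,"fingers":0.6},{"dp":[-0.45,-0.2,9.7],"twist":0,"fingers":0.6},{"dp":[-0.45,-0.2,9.7],"twist":0,"fingers":0.6}]'
python3 -m jog '[{"dp":[0,0,0],"twist":0,"fingers":0},{"dp":[0,0,0],"twist":0,"fingers":0},{"dp":[0,0,0],"twist":0,"fingers":0},{"dp":[0,0,0],"twist":0,"fingers":0},{"dp":[0,0,0],"twist":0,"fingers":0}]' 45
```

```text
time_s: 10.55
tool_pos: [0.4783, -0.1603, 0.0707]
tool_rot: [180.0, 0.0, 178.3]
force: [0.2, 0.5, -0.5]
grip_width: 0.0524
grasp_force: 0.0
time_s: 11.18
tool_pos: [0.4781, -0.1602, 0.0707]
tool_rot: [180.0, 0.0, 178.3]
force: [-0.4, 0.9, 2.6]
grip_width: 0.027
grasp_force: 45.0
```

```bash
python3 -m jog '[{"dp":[0,0,-0.5],"twist":0,"fingers":0},{"dp":[0,0,-1],"twist":0,"fingers":0},{"dp":[0,0,-1.5],"twist":0,"fingers":0},{"dp":[0,0,-1.9],"twist":0,"fingers":0},{"dp":[0,0,-1.9],"twist":0,"fingers":0}]'
python3 - <<'E'
from h import *
c=cam('scene'); w=cloud(c)
m=cv2.inRange(cv2.cvtColor(c['pixels'],cv2.COLOR_BGR2HSV),(5,150,100),(20,255,255))>0; v,u=np.where(m)
k=(u>235)&(u<275)&(v>235)&(v<285); print(np.c_[u,v][k].min(0),np.c_[u,v][k].max(0),k.sum()); P=w[v[k],u[k]]; print(np.nanpercentile(P,[5,50,95],axis=0).round(4))
a=np.deg2rad(-1.7)
for s in (0,.15,.3,.45,.6):
    th=np.pi+a+s; p=np.array([.629,-.1632])+.15*np.array([np.cos(th),np.sin(th)])
    p0=np.array([.629,-.1632])-.15*np.array([np.cos(a),np.sin(a)])
    d=p-p0; y=np.deg2rad(178.3); print(s,p.round(4),'tool dp cm',(100*np.array([d@[np.cos(y),np.sin(y)],d@[np.sin(y),-np.cos(y)]])).round(2),'twist',-np.rad2deg(s).round(1))
go(.479,-.16,.0897,178.3)
E
```

```text
time_s: 11.8
tool_pos: [0.4784, -0.1605, 0.0899]
tool_rot: [180.0, 0.1, 178.3]
force: [4.7, 1.7, -6.4]
grip_width: 0.0271
grasp_force: 45.0
[264 251] [266 252] 4
[[ 0.4912 -0.1638  0.1278]
 [ 0.4924 -0.1624  0.1305]
 [ 0.4937 -0.1573  0.1322]]
0 [ 0.4791 -0.1588] tool dp cm [0. 0.] twist -0.0
0.15 [ 0.4801 -0.1812] tool dp cm [-0.17 -2.24] twist -8.6
0.3 [ 0.4844 -0.2033] tool dp cm [-0.67 -4.43] twist -17.2
0.45 [ 0.4921 -0.2244] tool dp cm [-1.49 -6.52] twist -25.8
0.6 [ 0.5027 -0.2442] tool dp cm [-2.62 -8.47] twist -34.4
t 11.85 tcp [ 0.4783 -0.1605  0.0897] [1.800e+02 1.000e-01 1.783e+02] dp cm [-0.06  0.05  0.  ] twist -0.0
```

The knob top now reads 0.131 m and the downward load is 6 N, so the lever is about 19 mm up. Swinging it along the arc.

```bash
python3 -m jog '[{"dp":[-0.05,-1.1,0],"twist":-4.3,"fingers":0},{"dp":[-0.17,-2.24,0],"twist":-8.6,"fingers":0},{"dp":[-0.4,-3.35,0],"twist":-12.9,"fingers":0},{"dp":[-0.67,-4.43,0],"twist":-17.2,"fingers":0},{"dp":[-1.05,-5.5,0],"twist":-21.5,"fingers":0},{"dp":[-1.49,-6.52,0],"twist":-25.8,"fingers":0},{"dp":[-2.62,-8.47,0],"twist":-34.4,"fingers":0},{"dp":[-2.62,-8.47,0],"twist":-34.4,"fingers":0}]'
python3 -m jog '[{"dp":[0,0,0],"twist":0,"fingers":0},{"dp":[0,0,0],"twist":0,"fingers":0}]'
python3 - <<'E'
from h import *
go(.5020,-.2459,.0897,212.7)
c=cam('top'); m=cv2.inRange(cv2.cvtColor(c['pixels'],cv2.COLOR_BGR2HSV),(5,130,80),(22,255,255)); n,l,st,ce=cv2.connectedComponentsWithStats(m)
for i in range(1,n):
    if st[i,4]>3 and 340<ce[i][0]<440 and 170<ce[i][1]<300: print(st[i],ce[i],ray(c,*ce[i],.067))
b=c['pixels'][190:300,340:440]; cv2.imwrite('pics/t3.png',cv2.resize(b,(0,0),fx=5,fy=5))
E
```

```text
time_s: 12.85
tool_pos: [0.5027, -0.246, 0.0893]
tool_rot: [180.0, 0.1, -147.3]
force: [5.7, 2.1, -5.6]
grip_width: 0.0271
grasp_force: 45.0
time_s: 13.1
tool_pos: [0.5024, -0.2455, 0.0893]
tool_rot: [-180.0, 0.1, -147.3]
force: [5.5, 1.1, -6.1]
grip_width: 0.027
grasp_force: 45.0
t 13.1 tcp [ 0.5024 -0.2455  0.0893] [-1.800e+02  1.000e-01 -1.473e+02] dp cm [ 0.05 -0.02 -0.04] twist -0.0
[344 198  17  16  79] [352.51898734 204.91139241] [ 0.60934174 -0.14543448  0.067     ]
```

View pics/t3.png

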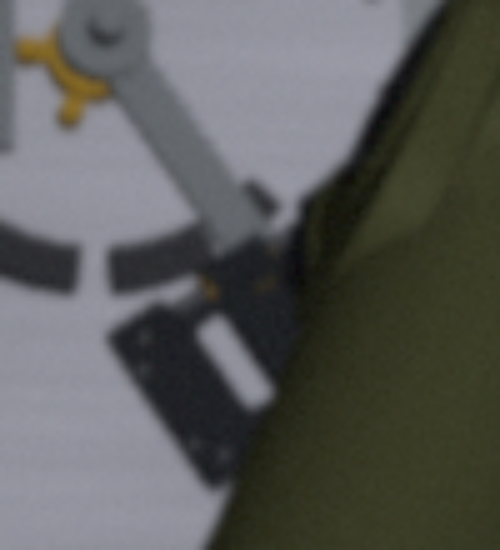

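The lever has swung clear towards the outer notch on the green side. The TCP chord of 88.3 mm gives a swing of about 0.598 rad. Lowering in two steps.

```bash
python3 -m jog '[{"dp":[0,0,0.4],"twist":0,"fingers":0},{"dp":[0,0,0.8],"twist":0,"fingers":0},{"dp":[0,0,1.1],"twist":0,"fingers":0},{"dp":[0,0,1.3],"twist":0,"fingers":0},{"dp":[0,0,1.3],"twist":0,"fingers":0}]'
python3 -m jog '[{"dp":[0,0,0.2],"twist":0,"fingers":0},{"dp":[0,0,0.4],"twist":0,"fingers":0},{"dp":[0,0,0.6],"twist":0,"fingers":0},{"dp":[0,0,0.6],"twist":0,"fingers":0}]'
```

```text
time_s: 13.78
tool_pos: [0.5023, -0.2454, 0.0763]
tool_rot: [-180.0, 0.1, -147.3]
force: [3.9, 0.8, -4.7]
grip_width: 0.027
grasp_force: 45.0
time_s: 14.28
tool_pos: [0.5022, -0.2456, 0.0709]
tool_rot: [-180.0, 0.1, -147.3]
force: [5.2, 2.7, -2.2]
grip_width: 0.0271
grasp_force: 45.0
```

It's home (TCP 0.0709 against 0.0707 at the grasp). A slight extra press, then release, back off upward and check.

```bash
python3 -m jog '[{"dp":[0,0,0.1],"twist":0,"fingers":0},{"dp":[0,0,0.1],"twist":0,"fingers":0},{"dp":[0,0,0.1],"twist":0,"fingers":0.2},{"dp":[0,0,0.1],"twist":0,"fingers":0.4},{"dp":[0,0,0.1],"twist":0,"fingers":0.6},{"dp":[0,0,0.1],"twist":0,"fingers":0.6},{"dp":[0,0,0.1],"twist":0,"fingers":0.6},{"dp":[0,0,0.1],"twist":0,"fingers":0.6}]'
python3 -m jog '[{"dp":[0,0,-1],"twist":0,"fingers":0.6},{"dp":[0,0,-4],"twist":0,"fingers":0.6},{"dp":[0,0,-9],"twist":0,"fingers":0.6},{"dp":[4,-5,-13],"twist":0,"fingers":0.6},{"dp":[7,-10,-14],"twist":0,"fingers":0.6},{"dp":[7,-15,-14],"twist":0,"fingers":0.6},{"dp":[7,-15,-14],"twist":0,"fingers":0.6},{"dp":[7,-15,-14],"twist":0,"fingers":0.6}]'
python3 - <<'E'
from h import *
c=cam('scene'); cv2.imwrite('pics/s4.png',cv2.resize(c['pixels'][180:340,180:420],(0,0),fx=3,fy=3)); w=cloud(c)
H=cv2.cvtColor(c['pixels'],cv2.COLOR_BGR2HSV)
n,l,st,ce=cv2.connectedComponentsWithStats(cv2.inRange(H,(5,150,100),(20,255,255)))
for i in range(1,n):
    if st[i,4]>15 and 190<ce[i][0]<330: print(st[i],ce[i].round(1),ray(c,*ce[i],.112).round(4),np.nanmedian(w[l==i],0).round(4))
P=w[cv2.inRange(H,(100,80,30),(130,255,255))>0]; P=P[(abs(P[:,0]-.575)<.1)&(abs(P[:,1]-.04)<.06)]; print(np.nanpercentile(P,[1,50,99],axis=0).round(4))
E
```

```text
time_s: 15.28
tool_pos: [0.5014, -0.2461, 0.0695]
tool_rot: [180.0, -0.0, -147.3]
force: [-0.1, -0.1, -0.2]
grip_width: 0.0518
grasp_force: 0.0
time_s: 16.27
tool_pos: [0.5194, -0.4201, 0.2096]
tool_rot: [-179.9, -0.0, -148.1]
force: [-0.2, -0.1, -0.5]
grip_width: 0.0523
grasp_force: 0.0
[238 278  12   9  89] [243.8 282.1] [ 0.504  -0.2455  0.112 ] [ 0.5048 -0.2458  0.1129]
[230 300   9   2  16] [233.6 300.6] [ 0.5216 -0.2962  0.112 ] [ 0.4804 -0.2593  0.0506]
[[0.5189 0.0326 0.0571]
 [0.5869 0.0387 0.0995]
 [0.6353 0.0458 0.1029]]
```

View pics/s4.png

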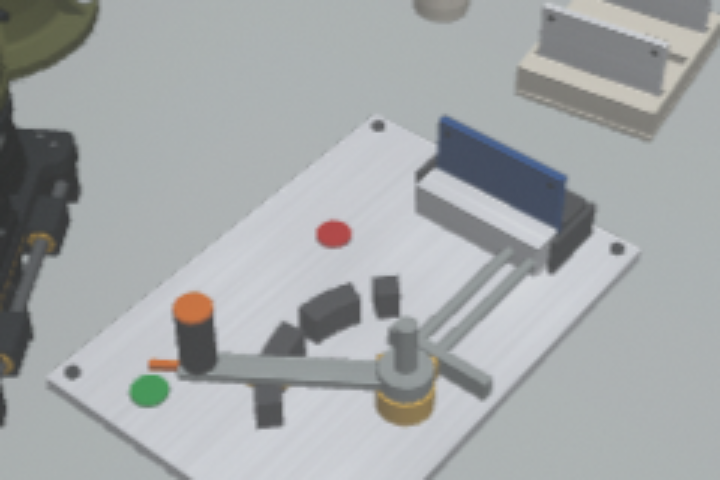

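The lever is at the green notch with the knob top at 0.113 m, so it's home, and the knob sits at (0.504, -0.2455) against an expected (0.503, -0.244). The jaw is closed on the upright plate, whose top is at 0.100 m, and the gripper is clear of everything.

```bash
python3 -c "
from cell import env
print(env.sign_off())"
```

```text
the job is handed in; nothing more can be done
None
```

The job is handed in: the blue blank stands fully down and clamped in the vise, and the lever is home in the green disc's notch by my last camera check, but the hand-in returned no verdict.

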